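# Unlock and empty the tipping tea hopper

## Task

Empty the batch hopper into its tray: unlock it by easing the toothed locking bar fully in to take the load off the pawl, flipping the pawl over clear of the teeth and drawing the bar out to its stop; then tip the hopper over with its lever until all five tea bricks lie in the catch tray, and swing it back fully upright. Leave the bar drawn out, and leave the tin, jar and carton standing where they are.

Things in the scene. Friction and masses are not known exactly. Their poses are not given: they have to be found in the camera images.
- stand: Fixed stand, grey foot plate 8 mm thick. Origin at table height under the bar. Frame: z up, +y along the bar towards the hopper, +x towards the catch tray, away from the robot; yaw within 10 degrees of the robot's. 'Stand (x, y, z)' below means mm in this frame. It carries tray, hopper, locking bar and pawl.
- bar (a joint): Draw-out of the toothed locking bar, m: 0 = fully in, 0.075 = fully out (hard stops); moves along stand -y. Steel bar 14 x 14 x 370 mm, axis 56 mm high at stand x = 0, hooked teeth on top up to 84 mm high. Slides stiffly (4 N), stays where left. Its inner end sits between two prongs under the hopper, so the hopper cannot tip until it is out over 35 mm.
- bar_post (a point): Point on the axis of the upright pull post at the bar's outer end, 116 mm above the table, at stand (0, -215 - draw-out, 116). Steel post 14 mm diameter, from 63 mm to its top at 144 mm, the top 12 mm a black cap 20 mm diameter. Push it to stand +y to drive the bar in; hook or pull it to -y to draw it out.
- pawl_nose (a point): Fixed point where the pawl's nose sits in the teeth when engaged: stand (0, -35, 71). At the start a tooth's lip hooks over the nose (bar 5 to 8 mm out): the bar cannot be drawn out, the pawl cannot lift, its handle gives only some 5 mm and is then firm. With the bar pushed fully in (under 2.5 mm) the nose can lift. The nose arm swings up at stand x -7 to 32.
- pawl_hinge (a point): Fixed point on the pawl's hinge axis (along stand x) at the foot of its handle: stand (52, -75, 71). Handle: 10 mm rod, 75 mm long, ball knob 22 mm. Engaged it leans 25 degrees towards stand +y (knob at stand (52, -43, 139)). Swept to -y over the top (under 2 N) it falls to a stop leaning 44 degrees to -y and stays, nose clear. Bracket beside it 75 mm high.
- hopper (a joint): Hopper angle in rad: 0 = upright (hard stop), 2.1 = tipped right over towards the tray (hard stop). Stiff hinge (0.1 Nm): it stays where it is left.
- hopper_hinge (a point): Fixed point on the hopper's hinge axis (along stand y) level with the crank grip: stand (0, 252, 130). The hopper is a flared steel cup centred at stand y = 130, 90 mm high, rim 116 mm diameter at 175 mm above the table, hung between two yokes (142 mm high, outer face at stand y = 211).
- tip_grip (a point): Centre of the black crank grip of the hopper's tipping lever: a freely spinning cylinder 22 mm diameter, 44 mm long, lying along stand y (y 230 to 274), 85 mm from the hinge axis; the lever, a 10 mm rod, is at stand y = 222. Hopper upright: the lever leans 55 degrees from vertical towards stand -x. It turns with the hopper over the top; fully tipped it leans 65 degrees towards +x.
- tray_in (a point): Centre of the inner floor of the fixed aluminium catch tray below the hopper, inside 184 x 130 mm (stand x by y), walls 27 mm above the floor; floor 11 mm above the table. Axes as the stand's.
- brick0_mid (a point): Centre of one of the five dark pressed-tea bricks, 24 x 30 x 16 mm, at first in the hopper.
- brick1_mid (a point): Centre of one of the five dark pressed-tea bricks, 24 x 30 x 16 mm, at first in the hopper.
- brick2_mid (a point): Centre of one of the five dark pressed-tea bricks, 24 x 30 x 16 mm, at first in the hopper.
- brick3_mid (a point): Centre of one of the five dark pressed-tea bricks, 24 x 30 x 16 mm, at first in the hopper.
- brick4_mid (a point): Centre of one of the five dark pressed-tea bricks, 24 x 30 x 16 mm, at first in the hopper.
- tin: Bystander: closed tin 60 mm diameter, 85 mm high, beside the bar on the tray side. Origin at its underside.
- jar: Bystander: amber jar 64 mm diameter, 100 mm high, beside the bar on the tray side (tin and jar may be swapped). Origin at its underside.
- carton: Bystander: cardboard carton 60 x 90 mm, 55 mm high, on the robot's side of the stand. Origin at its underside.

How it is judged (in metres and radians):
On the way, in this order (a step that is already met when the one before it is completed fails the run):
1. the toothed bar is drawn out past the pawl (value of joint bar above 0.066 m), for 0.2 s.
2. the hopper is tipped over and all five bricks lie in the tray (value of joint hopper above 1.3 rad and x of brick0_mid in the frame of tray_in between -0.092 and 0.092 m and y of brick0_mid in the frame of tray_in between -0.066 and 0.066 m and z of each of brick0_mid, brick1_mid, brick2_mid, brick3_mid, brick4_mid in the frame of tray_in below 0.045 m and x of brick1_mid in the frame of tray_in between -0.092 and 0.092 m and y of brick1_mid in the frame of tray_in between -0.066 and 0.066 m and x of brick2_mid in the frame of tray_in between -0.092 and 0.092 m and y of brick2_mid in the frame of tray_in between -0.066 and 0.066 m and x of brick3_mid in the frame of tray_in between -0.092 and 0.092 m and y of brick3_mid in the frame of tray_in between -0.066 and 0.066 m and x of brick4_mid in the frame of tray_in between -0.092 and 0.092 m and y of brick4_mid in the frame of tray_in between -0.066 and 0.066 m), for 0.1 s.
At the end, for the whole second after the job is handed in: The hopper stands upright on its stop (joint below 0.09 rad), the bar is still drawn out at least 62 mm, and all five bricks lie in the catch tray (centres within its walls and less than 45 mm above its floor) (value of joint hopper below 0.09 rad and value of joint bar above 0.062 m and x of brick0_mid in the frame of tray_in between -0.092 and 0.092 m and y of brick0_mid in the frame of tray_in between -0.066 and 0.066 m and z of each of brick0_mid, brick1_mid, brick2_mid, brick3_mid, brick4_mid in the frame of tray_in below 0.045 m and x of brick1_mid in the frame of tray_in between -0.092 and 0.092 m and y of brick1_mid in the frame of tray_in between -0.066 and 0.066 m and x of brick2_mid in the frame of tray_in between -0.092 and 0.092 m and y of brick2_mid in the frame of tray_in between -0.066 and 0.066 m and x of brick3_mid in the frame of tray_in between -0.092 and 0.092 m and y of brick3_mid in the frame of tray_in between -0.066 and 0.066 m and x of brick4_mid in the frame of tray_in between -0.092 and 0.092 m and y of brick4_mid in the frame of tray_in between -0.066 and 0.066 m); the robot touches nothing.
It fails at once if the tin, the jar or the carton is pushed more than 30 mm or tipped over (distance of any of tin, jar, carton from where it was at the start of the episode above 0.03 m or angle between any of tin, jar, carton's own z axis and vertical above 0.4 rad).
It also fails if it takes over 64 s, if anything falls off the work surface, if the arm or the gripper's body presses on something with over 40 N, if the wrist force passes 120 N, or if a joint passes its speed limit or range.

## Robot

A 6-joint arm with a two-finger parallel gripper is mounted at the origin on the work surface. World frame = base frame: x ahead of the robot, y to its left, z up, the work surface at z = 0. Lengths are in mm, angles in rad, forces in N, time in s.
With the tool pointing down it reaches from about 300 to 875 mm from the base axis. Payload 6.4 kg.
Tool frame: the origin (TCP) lies between the finger pads; the fingertips stand finger_overhang ahead of it and the grasp point (between the pads) lies 5 mm behind it (finger_overhang is the distance from the TCP to the fingertips, in mm); z points along the fingers, y is the direction in which the jaws open and shut (so a half turn about z gives the same grasp; the last joint's range is limited). The gripper opens to 88 mm and grips with 3 to 60 N. Pads are 18 mm wide; open, the fingers measure 123 mm over their backs; the gripper's body (75 mm by 187 mm) begins 45 mm behind the grasp point.
Start: joints at [-1.525, 0.181, 1.607, -0, 1.354, -0.206], TCP at [143.275, -556.878, 221.514] pointing down, gripper open.
Joint ranges: [-2.99, 2.99], [-0.89, 2.07], [0.3, 2.58], [-1.14, 4.28], [0, 2.63], [-3.12, 3.12]. Speed limits (rad/s): [2.57, 2.57, 3.01, 3.14, 3.14, 3.14].

## Interface

Orientations are given as a rotation vector (axis times angle).
In Python, from station import * gives the robot as it stands.
- The arm moves only by the tool step_arm, never from a script. Its argument "commands" is a list of rows, each a list of 7 numbers: the shift along the tool's x, y, z in cm, then the turn, a rotation vector about the tool's x, y, z in rad, then the opening, from 0 (shut) to 1 (fully open). In form: [[x, y, z, rx, ry, rz, claw], ...]. A call has 1 to 5 rows; each row is the pose to reach, as a shift and turn from the pose measured when the call began, along the tool's axes at that moment; what a row does not reach only later rows make up. A row lasts 1/8 s, in which the tool goes at most 62.5 mm and 10.7 degrees, less where a joint would pass 70% of its speed; a pose out of reach is approached as far as the arm can. A call with a gripper value outside its range is refused whole. The fingers move at their own pace and stop on an object; "force" is the grip in N (left out, the last holds). Time passes only in rows, so rows that repeat a pose let the fingers close. It gives the time, the measured TCP pose, the force and the opening at its end, in the units of the state.
- get_state(): the state, without advancing time (a new reading comes with each control period).
- snapshot(name): name is "scene" or "top" or "wrist"; returns the picture (384x512x3 uint8, red, green, blue); there is no depth.
- camera_model(name): a dict with "mtx" (3x3 intrinsics, pixels), "k1" (the pictures are not rectified: a ray, as slopes to the right and down, at radius r is drawn at 1 + k1 r^2 times it, then the intrinsics apply), "position" and "attitude" of the camera in the world. Camera axes: x right, y down, z forward; pixel columns grow to the right and rows downward; lengths in mm; the calibration is good to about 2 mm. A picture is of the moment at which its call begins: read the wrist's pose just before it. camera_model takes no time and is no camera call; for the wrist camera it gives the pose at the moment of the call.
- finish_job(): hands the job in, once; it reports no verdict.
Trained networks look in the newest picture that a camera, given by its name, has taken for a name from the list of things; names that differ only in an ending like _2 or _b are one class to them, and where a whole thing is asked for, a point or a joint stands for the part that bears it (a point fixed in the world has none). Each returns a list of dicts, best first, with "confidence" (0 to 1); they miss things now and then, are a little off and sometimes report something else, mostly with a low value. They report only what shows in the picture. A call takes as long as a camera call.
- search_frame(thing, camera): "position" ([x, y, z] in mm, in world coordinates, good to about 4 mm: the middle of the surface that is visible of it).
- silhouettes(thing, camera): "region" (384x512 bool, what is visible of it).
- landmark_of(thing, camera): "position" ([x, y, z] in mm, in world coordinates, good to about 4 mm: a listed point, or the origin of a listed thing).
The state is a dict: "time": time; "joint_pos": joint angles; "joint_vel": joint speeds; "effort": joint torques, N m; "position": TCP position; "tcp_rot": TCP orientation; "force": force on the tool from outside, world axes, zero at the start; "ft_torque": the same for the moment, N m; "grip_width": finger opening in mm.
Only numpy, scipy, OpenCV 4.12 (cv2) and the standard library are available. Lean on these libraries where they do the work, as an engineer would, in place of code of your own. Each camera call takes 0.05 s, during which the arm holds its last target.

## Working session

There is one attempt and no reset: what is moved stays moved. The work goes in short steps, Python scripts to look and compute and a tool call to move; the robot and the scene stay as the last step left them, time stands still between calls to the robot, and variables do not carry over. Pictures are saved under pics/ and viewed, and the job is handed in when it is done.

Besides the shell and the picture viewer there is one more tool, called after "Emit:" by a JSON object that holds its "fn" and its "kwargs". step_arm: Moves the arm, as the interface text tells. Its arguments: {"type":"object","properties":{"commands":{"type":"array","items":{"type":"array","items":{"type":"number"}}},"force":{"type":"number"}},"required":["commands"]}

```bash
ls; mkdir -p pics
python3 - <<'E'
from station import *
import cv2
s=get_state();print({k:s[k] for k in ('time','position','tcp_rot','force','grip_width')})
for n in("scene","top"):
    im=snapshot(n);cv2.imwrite(f"pics/{n}0.png",im[:,:,::-1])
    m=camera_model(n);print(n,m['position'],m['attitude'])
    for t in("bar_post","pawl_hinge","pawl_nose","hopper_hinge","tip_grip","tray_in","stand","tin","jar","carton"):
        r=landmark_of(t,n);print(t,[([round(float(v)) for v in q['position']],round(q['confidence'],2)) for q in r[:2]])
print(get_state()['time'])
import station;print([x for x in dir(station) if not x.startswith('_')])
E
```

```text
pics
{'time': 0.0, 'position': array([ 143.27369159, -556.29785722,  220.65652969]), 'tcp_rot': array([-3.11507503e+00, -3.94230607e-01, -3.11134857e-04]), 'force': array([-0.62640083, -0.60429946,  0.34766651]), 'grip_width': 88.10632699261268}
scene [1189.45087091 -138.04181828  708.01157841] [-1.88901519 -1.49288045  0.65377008]
bar_post [([554, -267, 114], 0.62)]
pawl_hinge [([610, -121, 71], 0.7)]
pawl_nose [([559, -83, 69], 0.64)]
hopper_hinge [([572, 207, 128], 0.62)]
tip_grip [([499, 208, 175], 0.84)]
tray_in [([633, 84, 6], 0.96)]
stand [([559, -46, 3], 0.74)]
tin [([688, -136, -2], 0.77)]
jar [([674, -266, 2], 0.69)]
carton [([431, -60, 0], 0.59)]
top [ 403.76820165    7.97439811 1263.82792598] [-2.16165048  2.14757144 -0.16371828]
bar_post [([552, -270, 113], 0.81)]
pawl_hinge [([606, -121, 72], 0.76), ([570, 208, 131], 0.65)]
pawl_nose [([560, -84, 72], 0.92)]
hopper_hinge [([575, 206, 133], 0.62), ([506, 209, 179], 0.56)]
tip_grip [([504, 210, 177], 0.81)]
tray_in [([633, 82, 13], 0.68)]
stand []
tin [([691, -133, -1], 0.91)]
jar [([673, -270, -1], 0.85)]
carton [([431, -60, 3], 0.56)]
1.1
['MotionError', 'camera_model', 'finger_overhang', 'finish_job', 'get_state', 'landmark_of', 'search_frame', 'silhouettes', 'snapshot']
```

View images.

View pics/scene0.png

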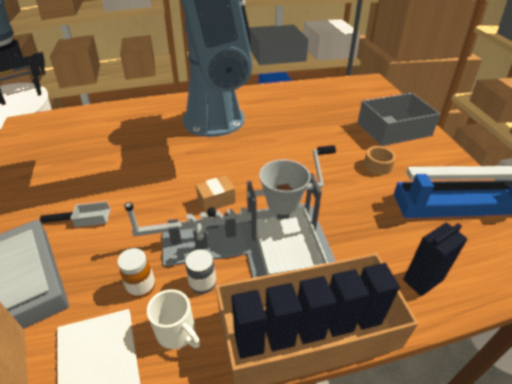

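View pics/top0.png

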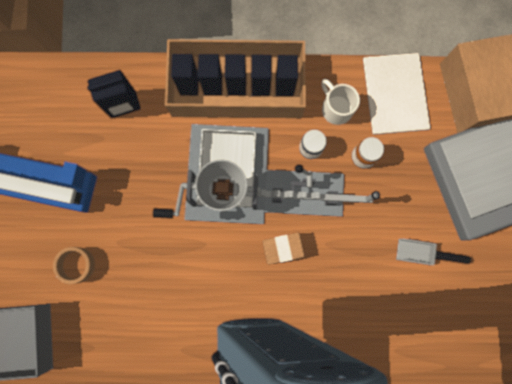

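```bash
cat > h.py <<'E'
import numpy as np
from scipy.spatial.transform import Rotation as R
from scipy.optimize import least_squares
S=[(0,-221.5),(52,-75),(0,-35),(0,252),(-69.6,252)]
W=[[(554,-267),(552,-270)],[(610,-121),(606,-121)],[(559,-83),(560,-84)],[(572,207),(575,206)],[(499,208),(504,210)]]
a=np.repeat(np.array(S,float),2,0);b=np.array(W,float).reshape(-1,2)
def T(p,q):
    c,s=np.cos(p[2]),np.sin(p[2]);q=np.atleast_2d(q);return q[:,:2]@np.array([[c,s],[-s,c]])+p[:2]
P=least_squares(lambda p:(T(p,a)-b).ravel(),[560,-46,0]).x
E
python3 - <<'E'
from h import *
import station
print(P, (T(P,a)-b).round(1), station.finger_overhang)
E
```

```text
[ 5.61156799e+02 -4.61180585e+01 -4.23328529e-02] [[-2.2 -0.4]
 [-0.2  2.6]
 [-0.1 -2.3]
 [ 3.9 -2.3]
 [ 0.7  1.9]
 [-0.3  2.9]
 [-0.2 -1.3]
 [-3.2 -0.3]
 [ 3.3  0.6]
 [-1.7 -1.4]] 14.0
```

```bash
cat >> h.py <<'E'
from station import get_state
def toS(w):
    c,s=np.cos(P[2]),np.sin(P[2]);d=np.asarray(w)[:2]-P[:2];return np.array([c*d[0]+s*d[1],-s*d[0]+c*d[1],w[2]])
def cur():
    s=get_state();return s,np.array(s['position']),R.from_rotvec(s['tcp_rot'])
def target(yawrel):  # tool x at stand yaw+yawrel, pointing down
    return R.from_euler('z',P[2]+yawrel)*R.from_euler('x',np.pi)
def go(pts,yaw=0.0,zoff=0):
    s,p,r=cur();print('t',round(s['time'],2),'stand',toS(p).round(1),'F',s['force'].round(1),'w',round(s['grip_width'],1))
    for q in pts:
        w=np.r_[T(P,[q[:2]])[0],q[2]]
        d=r.inv().apply(w-p)/10;rv=(r.inv()*target(yaw)).as_rotvec()
        print(q,'->',d.round(2),rv.round(3))
E
python3 - <<'E'
from h import *
go([(0,-221,222),(0,-221,111)])
E
```

```text
t 1.1 stand [-395.9 -528.   221.5] F [-0.4 -0.5 -0.5] w 88.6
(0, -221, 222) -> [ 46.79 -17.91  -0.05] [ 0.    -0.     0.294]
(0, -221, 111) -> [ 46.79 -17.91  11.05] [ 0.    -0.     0.294]
```

Emit:
{"fn": "step_arm", "kwargs": {"commands": [[46.8, -17.9, 0, 0, 0, 0.294, 1], [46.8, -17.9, 0, 0, 0, 0.294, 1], [46.8, -17.9, 0, 0, 0, 0.294, 1], [46.8, -17.9, 0, 0, 0, 0.294, 1], [46.8, -17.9, 0, 0, 0, 0.294, 1]], "force": 30}}

```text
time: 1.72
position: [397.8, -376.2, 221.8]
tcp_rot: [3.14, -0.067, 0.001]
force: [0.1, -1.1, 0.1]
grip_width: 88.0
```

Run:
```python
from h import *
go([(0,-221,222),(0,-221,111)])
```

```text
t 1.73 stand [-149.2 -336.7  221.8] F [ 0.1 -1.1  0.1] w 88.0
(0, -221, 222) -> [ 14.92 -11.57  -0.02] [ 0.001 -0.    -0.   ]
(0, -221, 111) -> [ 14.92 -11.58  11.08] [ 0.001 -0.    -0.   ]
```

Emit:
{"fn": "step_arm", "kwargs": {"commands": [[14.9, -11.6, 0, 0, 0, 0, 1], [14.9, -11.6, 0, 0, 0, 0, 1], [14.9, -11.6, 0, 0, 0, 0, 1], [14.9, -11.6, 0, 0, 0, 0, 1], [14.9, -11.6, 0, 0, 0, 0, 1]]}}

```text
time: 2.35
position: [551.5, -266.4, 221.5]
tcp_rot: [3.14, -0.065, -0.001]
force: [-0.2, 0.3, -0.7]
grip_width: 87.9
```

Run:
```python
from h import *
from station import *
import cv2
go([(0,-221,222),(0,-221,111)])
im=snapshot('wrist');cv2.imwrite('pics/w1.png',im[:,:,::-1])
for q in landmark_of('bar_post','wrist'): print(q, toS(q['position']))
```

```text
t 2.35 stand [  -0.3 -220.5  221.5] F [-0.2  0.3 -0.7] w 87.9
(0, -221, 222) -> [ 0.03  0.05 -0.05] [0.001 0.    0.001]
(0, -221, 111) -> [ 0.04  0.05 11.05] [0.001 0.    0.001]
{'position': [552.9, -268.0, 122.1], 'confidence': 0.7} [   1.1406885  -222.03258659  122.1       ]
```

View pics/w1.png

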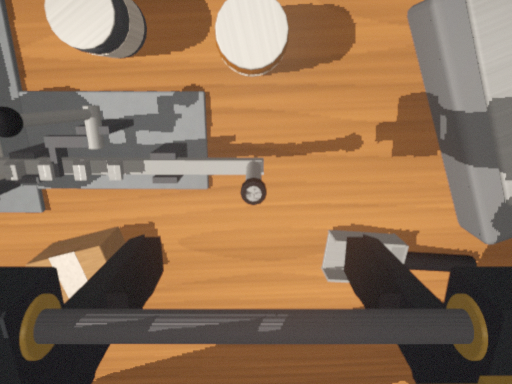

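Emit:
{"fn": "step_arm", "kwargs": {"commands": [[0, 0, 5.5, 0, 0, 0, 1], [0, 0, 11, 0, 0, 0, 1], [0, 0, 11, 0, 0, 0, 1], [0, 0, 11, 0, 0, 0, 0], [0, 0, 11, 0, 0, 0, 0]]}}

```text
time: 3.08
position: [552.2, -269.2, 115.0]
tcp_rot: [3.137, -0.07, 0.006]
force: [0.5, -0.4, 0.0]
grip_width: 70.1
```

Emit:
{"fn": "step_arm", "kwargs": {"commands": [[0, 0, 0, 0, 0, 0, 0], [0, 0, 0, 0, 0, 0, 0], [0, 0, 0, 0, 0, 0, 0]]}}

```text
time: 3.45
position: [552.4, -269.3, 115.5]
tcp_rot: [3.137, -0.069, 0.007]
force: [-0.7, -0.5, 0.4]
grip_width: 40.4
```

Run:
```python
from h import *
go([(0,-215,111)])
```

```text
t 3.45 stand [   0.7 -223.3  115.5] F [-0.7 -0.5  0.4] w 40.4
(0, -215, 111) -> [-0.07 -0.83  0.44] [ 0.004 -0.005 -0.002]
```

Emit:
{"fn": "step_arm", "kwargs": {"commands": [[0, 0, 0.4, 0, 0, 0, 0], [0, 0, 0.4, 0, 0, 0, 0], [0, 0, 0.4, 0, 0, 0, 0], [0, 0, 0.4, 0, 0, 0, 0], [0, 0, 0.4, 0, 0, 0, 0]]}}

```text
time: 4.08
position: [552.1, -267.9, 110.7]
tcp_rot: [3.139, -0.069, 0.005]
force: [1.0, 6.4, -1.0]
grip_width: 18.7
```

Run:
```python
from h import *
go([(0,-215,111)])
```

```text
t 4.08 stand [   0.3 -221.9  110.7] F [ 1.   6.4 -1. ] w 18.7
(0, -215, 111) -> [-0.03 -0.69 -0.03] [ 0.002 -0.004 -0.001]
```

Emit:
{"fn": "step_arm", "kwargs": {"commands": [[0, 0, 0, 0, 0, 0, 0], [0, 0, 0, 0, 0, 0, 0], [0, -0.2, 0, 0, 0, 0, 0], [0, -0.4, 0, 0, 0, 0, 0], [0, -0.6, 0, 0, 0, 0, 0]]}}

```text
time: 4.7
position: [552.3, -262.5, 110.7]
tcp_rot: [3.138, -0.069, 0.006]
force: [0.5, -4.4, -3.2]
grip_width: 18.5
```

Run:
```python
from h import *
go([(0,-215,111)])
```

```text
t 4.7 stand [   0.3 -216.6  110.7] F [ 0.5 -4.4 -3.2] w 18.5
(0, -215, 111) -> [-0.03 -0.16 -0.03] [ 0.003 -0.004 -0.002]
```

Emit:
{"fn": "step_arm", "kwargs": {"commands": [[0, -0.2, 0, 0, 0, 0, 0], [0, -0.3, 0, 0, 0, 0, 0], [0, -0.4, 0, 0, 0, 0, 0]]}}

```text
time: 5.08
position: [552.5, -259.7, 110.8]
tcp_rot: [3.136, -0.069, 0.006]
force: [-0.5, -11.5, -6.6]
grip_width: 19.0
```

Run:
```python
from h import *
go([(0,-215,111)])
```

```text
t 5.08 stand [   0.4 -213.8  110.8] F [ -0.5 -11.5  -6.6] w 19.0
(0, -215, 111) -> [-0.04  0.12 -0.02] [ 0.005 -0.004 -0.002]
```

Emit:
{"fn": "step_arm", "kwargs": {"commands": [[0, -0.2, 0, 0, 0, 0, 0], [0, -0.3, 0, 0, 0, 0, 0], [0, -0.3, 0, 0, 0, 0, 0]]}}

```text
time: 5.45
position: [552.5, -259.8, 110.9]
tcp_rot: [3.131, -0.07, 0.007]
force: [0.3, -15.3, -7.2]
grip_width: 18.7
```

Emit:
{"fn": "step_arm", "kwargs": {"commands": [[0, -0.2, 0, 0, 0, 0, 0], [0, -0.3, 0, 0, 0, 0, 0], [0, -0.3, 0, 0, 0, 0, 0]]}}

```text
time: 5.82
position: [552.5, -259.9, 110.9]
tcp_rot: [3.126, -0.071, 0.008]
force: [0.2, -14.9, -8.0]
grip_width: 19.0
```

Emit:
{"fn": "step_arm", "kwargs": {"commands": [[0, 0, 0, 0, 0, 0, 0.6], [0, 0, 0, 0, 0, 0, 0.6], [0, 0, 0, 0, 0, 0, 0.6], [0, 0, 0, 0, 0, 0, 1], [0, 0, -3, 0, 0, 0, 1]]}}

```text
time: 6.45
position: [550.7, -257.9, 138.6]
tcp_rot: [3.129, -0.071, 0.001]
force: [-0.7, 0.1, 1.1]
grip_width: 66.4
```

Run:
```python
from h import *
go([(0,-215,200),(52,-70,200),(52,-70,129)])
```

```text
t 6.45 stand [  -1.5 -212.   138.6] F [-0.7  0.1  1.1] w 66.4
(0, -215, 200) -> [ 0.16  0.37 -6.14] [ 0.012 -0.001 -0.003]
(52, -70, 200) -> [  5.31 -14.14  -6.3 ] [ 0.012 -0.001 -0.003]
(52, -70, 129) -> [  5.31 -14.23   0.79] [ 0.012 -0.001 -0.003]
```

Emit:
{"fn": "step_arm", "kwargs": {"commands": [[0.2, 0.4, -6.2, 0.012, 0, 0, 1], [5.3, -14.1, -6.3, 0.012, 0, 0, 1], [5.3, -14.1, -6.3, 0.012, 0, 0, 1], [5.3, -14.1, -6.3, 0.012, 0, 0, 1], [5.3, -14.1, -6.3, 0.012, 0, 0, 1]]}}

```text
time: 7.08
position: [610.4, -116.3, 200.0]
tcp_rot: [-3.14, 0.065, -0.001]
force: [-1.2, -1.0, 0.8]
grip_width: 88.0
```

Run:
```python
from h import *
from station import *
import cv2
go([(52,-70,200),(52,-70,129)])
im=snapshot('wrist');cv2.imwrite('pics/w2.png',im[:,:,::-1])
im=snapshot('scene');cv2.imwrite('pics/s2.png',im[:,:,::-1])
for c in ('wrist','scene'):
  for t in('bar_post','pawl_hinge'):
    for q in landmark_of(t,c): print(c,t,q['confidence'], toS(q['position']))
```

```text
t 7.08 stand [ 52.2 -68.  200. ] F [-1.2 -1.   0.8] w 88.0
(52, -70, 200) -> [-0.02  0.2  -0.  ] [-0.001 -0.001  0.001]
(52, -70, 129) -> [-0.03  0.21  7.1 ] [-0.001 -0.001  0.001]
wrist bar_post 0.87 [   0.80046872 -211.63767194  118.5       ]
wrist bar_post 0.7 [ 53.15377465 -77.10153792  70.3       ]
wrist pawl_hinge 0.69 [ 55.69642904 -75.69267004  70.6       ]
scene bar_post 0.69 [  -2.52030884 -213.57994803  113.7       ]
scene pawl_hinge 0.82 [ 53.17585059 -72.89683666  68.4       ]
scene pawl_hinge 0.2 [-69.91737846 252.78561138 178.1       ]
```

View pics/w2.png

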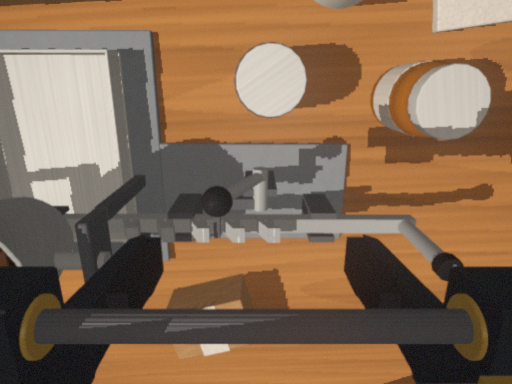

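View pics/s2.png

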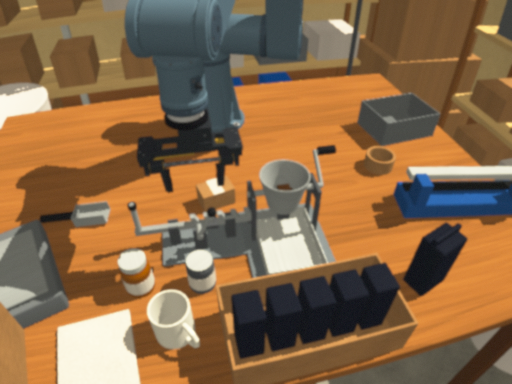

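Emit:
{"fn": "step_arm", "kwargs": {"commands": [[0, 0.1, 4, 0, 0, 0, 1], [0, 0.1, 7.2, 0, 0, 0, 1], [0, 0.1, 7.2, 0, 0, 0, 1], [0, 0.1, 7.2, 0, 0, 0, 1]]}}

```text
time: 7.88
position: [610.3, -121.8, 129.2]
tcp_rot: [3.14, -0.075, 0.004]
force: [-0.7, -0.5, 0.3]
grip_width: 88.3
```

Run:
```python
from h import *
go([(52,-70,129),(52,-95,129),(52,-140,129)])
```

```text
t 7.88 stand [ 52.3 -73.5 129.2] F [-0.7 -0.5  0.3] w 88.3
(52, -70, 129) -> [-0.03 -0.35  0.02] [ 0.    -0.002 -0.005]
(52, -95, 129) -> [-0.02  2.15  0.02] [ 0.    -0.002 -0.005]
(52, -140, 129) -> [0.01 6.65 0.03] [ 0.    -0.002 -0.005]
```

Emit:
{"fn": "step_arm", "kwargs": {"commands": [[0, 0.8, 0, 0, 0, 0, 1], [0, 1.6, 0, 0, 0, 0, 1], [0, 2.4, 0, 0, 0, 0, 1], [0, 3.2, 0, 0, 0, 0, 1]]}}

```text
time: 8.38
position: [611.0, -153.5, 136.6]
tcp_rot: [-3.14, 0.073, -0.012]
force: [-13.7, 6.9, 36.7]
grip_width: 88.1
```

Emit:
{"fn": "step_arm", "kwargs": {"commands": [[0, 0.8, 0, 0, 0, 0, 1], [0, 1.6, 0, 0, 0, 0, 1], [0, 2.4, 0, 0, 0, 0, 1], [0, 3.2, 0, 0, 0, 0, 1], [0, 3.6, 0, 0, 0, 0, 1]]}}

```text
time: 9.0
position: [610.7, -191.2, 138.1]
tcp_rot: [3.139, -0.075, 0.018]
force: [2.6, -0.4, 4.6]
grip_width: 88.0
```

Run:
```python
from h import *
from station import *
import cv2
go([(52,-140,129)])
im=snapshot('scene');cv2.imwrite('pics/s3.png',cv2.resize(im[100:300,80:340,::-1],None,fx=3,fy=3))
```

```text
t 9.0 stand [  55.7 -142.8  138.1] F [ 2.6 -0.4  4.6] w 88.0
(52, -140, 129) -> [-0.38 -0.28  0.91] [ 0.001 -0.012 -0.005]
```

View pics/s3.png

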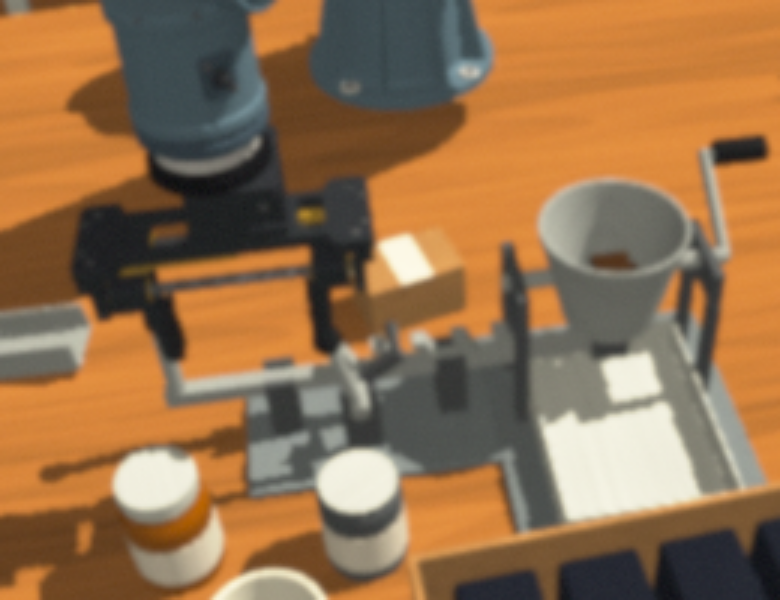

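Emit:
{"fn": "step_arm", "kwargs": {"commands": [[-0.4, 0, -4, 0, 0, 0, 1], [-0.4, 0, -8, 0, 0, 0, 1], [-0.4, 0, -8, 0, 0, 0, 1], [-0.4, 0, -8, 0, 0, 0, 1]]}}

```text
time: 9.55
position: [605.0, -190.8, 216.5]
tcp_rot: [3.14, -0.075, 0.015]
force: [-0.6, 1.1, -0.9]
grip_width: 88.1
```

Run:
```python
from h import *
from station import *
import cv2
go([(0,-215,200)])
im=snapshot('wrist');cv2.imwrite('pics/w4.png',im[:,:,::-1])
for q in landmark_of('bar_post','wrist'): print(q['confidence'], toS(q['position']))
im=snapshot('scene');cv2.imwrite('pics/s4.png',cv2.resize(im[150:300,80:280,::-1],None,fx=4,fy=4))
for q in landmark_of('bar_post','scene'): print(q['confidence'], toS(q['position']))
```

```text
t 9.55 stand [  49.9 -142.7  216.5] F [-0.6  1.1 -0.9] w 88.1
(0, -215, 200) -> [-4.96  7.26  1.6 ] [ 0.    -0.01  -0.006]
0.67 [   2.83676511 -212.45222521  117.1       ]
0.48 [-132.45001713  -19.50472833    3.        ]
0.56 [ 2.02664356e-01 -2.14065146e+02  1.11600000e+02]
```

View pics/w4.png

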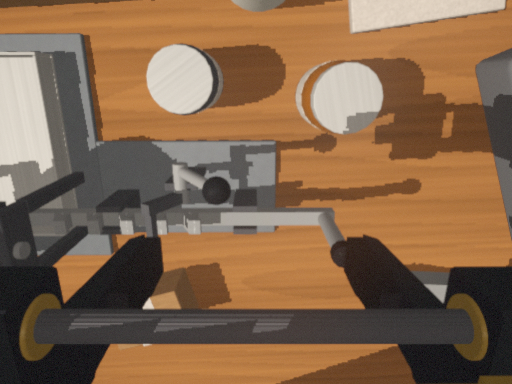

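View pics/s4.png

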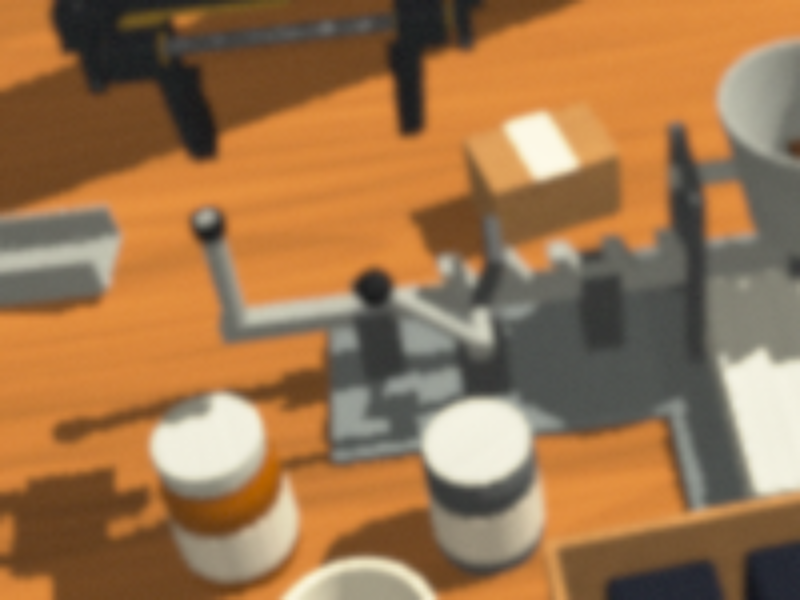

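Emit:
{"fn": "step_arm", "kwargs": {"commands": [[-5, 7.2, 1.6, 0, -0.01, 0, 1], [-5, 7.2, 1.6, 0, -0.01, 0, 1], [-5, 7.2, 1.6, 0, -0.01, 0, 1], [-5, 7.2, 5, 0, -0.01, 0, 1], [-5, 7.2, 10.4, 0, -0.01, 0, 1]]}}

```text
time: 10.38
position: [554.8, -260.5, 112.8]
tcp_rot: [3.138, -0.074, 0.006]
force: [-0.2, 0.5, -0.9]
grip_width: 87.7
```

Emit:
{"fn": "step_arm", "kwargs": {"commands": [[0, 0, 0.4, 0, 0, 0, 0], [0, 0, 0.4, 0, 0, 0, 0], [0, 0, 0.4, 0, 0, 0, 0], [0, 0, 0.4, 0, 0, 0, 0], [0, 0, 0.4, 0, 0, 0, 0]]}}

```text
time: 11.0
position: [555.3, -260.8, 109.9]
tcp_rot: [3.137, -0.074, 0.008]
force: [0.8, -0.4, -0.2]
grip_width: 40.3
```

Run:
```python
from h import *
go([(0,-213,111),(0,-290,111)])
```

```text
t 11.0 stand [   3.2 -214.8  109.9] F [ 0.8 -0.4 -0.2] w 40.3
(0, -213, 111) -> [-0.32 -0.17 -0.11] [ 0.003 -0.005 -0.005]
(0, -290, 111) -> [-0.28  7.53 -0.09] [ 0.003 -0.005 -0.005]
```

Emit:
{"fn": "step_arm", "kwargs": {"commands": [[-0.3, -0.1, 0, 0, 0, 0, 0], [-0.3, -0.1, 0, 0, 0, 0, 0], [-0.3, -0.1, 0, 0, 0, 0, 0], [-0.3, -0.1, 0, 0, 0, 0, 0], [-0.3, -0.1, 0, 0, 0, 0, 0]], "force": 40}}

```text
time: 11.62
position: [552.2, -259.8, 110.0]
tcp_rot: [3.137, -0.074, 0.007]
force: [-3.1, -0.6, 2.6]
grip_width: 18.6
```

Emit:
{"fn": "step_arm", "kwargs": {"commands": [[0, 0.8, 0, 0, 0, 0, 0], [0, 1.6, 0, 0, 0, 0, 0], [0, 2.4, 0, 0, 0, 0, 0], [0, 3.2, 0, 0, 0, 0, 0], [0, 4, 0, 0, 0, 0, 0]]}}

```text
time: 12.25
position: [550.3, -300.3, 110.0]
tcp_rot: [3.137, -0.075, 0.008]
force: [-0.1, 4.6, 2.3]
grip_width: 18.6
```

Run:
```python
from h import *
go([(0,-290,111)])
```

```text
t 12.25 stand [  -0.  -254.4  110. ] F [-0.1  4.6  2.3] w 18.6
(0, -290, 111) -> [ 0.02  3.56 -0.09] [ 0.003 -0.005 -0.005]
```

Bar is sliding out freely.

Emit:
{"fn": "step_arm", "kwargs": {"commands": [[0, 0.9, 0, 0, 0, 0, 0], [0, 1.8, 0, 0, 0, 0, 0], [0, 2.7, 0, 0, 0, 0, 0], [0, 3.4, 0, 0, 0, 0, 0], [0, 3.8, 0, 0, 0, 0, 0]]}}

```text
time: 12.88
position: [548.7, -334.9, 109.8]
tcp_rot: [-3.137, 0.075, -0.006]
force: [2.3, 23.9, 10.1]
grip_width: 18.3
```

Emit:
{"fn": "step_arm", "kwargs": {"commands": [[0, 0.3, 0, 0, 0, 0, 0], [0, 0.4, 0, 0, 0, 0, 0], [0, 0.4, 0, 0, 0, 0, 0]]}}

```text
time: 13.25
position: [548.8, -334.6, 109.8]
tcp_rot: [-3.13, 0.072, -0.004]
force: [-0.8, 19.6, 9.4]
grip_width: 18.8
```

Run:
```python
from h import *
go([(0,-290,111)])
```

```text
t 13.25 stand [-2.000e-01 -2.887e+02  1.098e+02] F [-0.8 19.6  9.4] w 18.8
(0, -290, 111) -> [ 0.02  0.12 -0.12] [-0.011 -0.002 -0.004]
```

Emit:
{"fn": "step_arm", "kwargs": {"commands": [[0, 0, 0, 0, 0, 0, 0.6], [0, 0, 0, 0, 0, 0, 0.6], [0, 0, 0, 0, 0, 0, 1], [0, 0, -5, 0, 0, 0, 1], [0, 0, -11, 0, 0, 0, 1]]}}

```text
time: 13.88
position: [547.3, -335.9, 219.3]
tcp_rot: [-3.128, 0.074, 0.0]
force: [0.4, -1.6, 0.5]
grip_width: 66.3
```

Run:
```python
from h import *
from station import *
go([(-70,250,260),(-70,252,172)],np.pi/2)
snapshot('top')
for q in landmark_of('bar_post','top'): print(q['confidence'], toS(q['position']))
for q in landmark_of('tip_grip','top'): print(q['confidence'], toS(q['position']))
for q in search_frame('tip_grip','top'): print(q['confidence'], toS(q['position']))
```

```text
t 13.88 stand [  -1.6 -290.1  219.3] F [ 0.4 -1.6  0.5] w 66.3
(-70, 250, 260) -> [ -7.1  -54.02  -3.38] [-0.01  -0.01  -1.576]
(-70, 252, 172) -> [ -7.1  -54.11   5.42] [-0.01  -0.01  -1.576]
0.67 [   0.62997289 -290.31537482  111.2       ]
0.94 [-71.86314431 249.09996418 175.6       ]
0.33 [-125.10411487  -22.79679757    1.7       ]
0.22 [ 112.05577117 -208.22626788  102.1       ]
0.16 [-124.46564839  -18.96634583   60.2       ]
```

Emit:
{"fn": "step_arm", "kwargs": {"commands": [[-7.1, -54, -3.4, 0, -0.01, -1.576, 1], [-7.1, -54, -3.4, 0, -0.01, -1.576, 1], [-7.1, -54, -3.4, 0, -0.01, -1.576, 1], [-7.1, -54, -3.4, 0, -0.01, -1.576, 1], [-7.1, -54, -3.4, 0, -0.01, -1.576, 1]], "force": 20}}

```text
time: 14.7
position: [521.1, -23.5, 240.8]
tcp_rot: [-2.824, -1.358, 0.001]
force: [0.7, -0.2, 1.1]
grip_width: 87.7
```

Run:
```python
from h import *
go([(-70,250,260),(-70,252,172)],np.pi/2)
```

```text
t 14.7 stand [-41.   20.9 240.8] F [ 0.7 -0.2  1.1] w 87.7
(-70, 250, 260) -> [ 16.78 -15.88  -1.76] [-0.006 -0.005 -0.632]
(-70, 252, 172) -> [ 16.91 -15.93   7.04] [-0.006 -0.005 -0.632]
```

Emit:
{"fn": "step_arm", "kwargs": {"commands": [[16.8, -15.9, -1.8, -0.006, 0, -0.632, 1], [16.8, -15.9, -1.8, -0.006, 0, -0.632, 1], [16.8, -15.9, -1.8, -0.006, 0, -0.632, 1], [16.8, -15.9, -1.8, -0.006, 0, -0.632, 1], [16.8, -15.9, -1.8, -0.006, 0, -0.632, 1]]}}

```text
time: 15.32
position: [500.4, 209.3, 258.7]
tcp_rot: [-2.26, -2.176, -0.003]
force: [0.9, -0.2, -0.8]
grip_width: 88.1
```

Run:
```python
from h import *
from station import *
import cv2
go([(-70,254,260),(-70,254,172)],np.pi/2)
im=snapshot('wrist');cv2.imwrite('pics/w5.png',im[:,:,::-1])
for t in('tip_grip','hopper_hinge'):
  for q in landmark_of(t,'wrist'): print(t,q['confidence'], toS(q['position']))
```

```text
t 15.32 stand [-71.5 252.6 258.7] F [ 0.9 -0.2 -0.8] w 88.1
(-70, 254, 260) -> [ 0.14  0.15 -0.13] [-0.002 -0.004  0.005]
(-70, 254, 172) -> [0.1  0.17 8.67] [-0.002 -0.004  0.005]
tip_grip 0.82 [-70.96046086 256.14447713 176.3       ]
hopper_hinge 0.6 [ -2.25263885 255.05122715 130.6       ]
hopper_hinge 0.26 [ -1.80634901 145.27176265 118.        ]
```

View pics/w5.png

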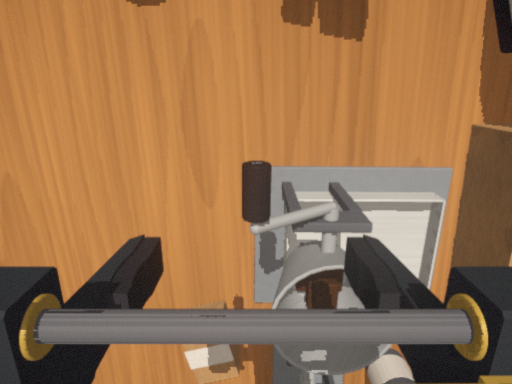

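Emit:
{"fn": "step_arm", "kwargs": {"commands": [[0.3, 0.1, 4, 0, 0, 0, 1], [0.3, 0.1, 8.6, 0, 0, 0, 1], [0.3, 0.1, 8.6, 0, 0, 0, 1], [0.3, 0.1, 8.6, 0, 0, 0, 0], [0.3, 0.1, 8.6, 0, 0, 0, 0]]}}

```text
time: 16.1
position: [504.0, 208.9, 175.3]
tcp_rot: [-2.269, -2.171, -0.008]
force: [-0.9, -0.3, 0.3]
grip_width: 70.2
```

Run:
```python
from h import *
go([(-70,255,174)],np.pi/2)
```

```text
t 16.1 stand [-67.9 252.4 175.3] F [-0.9 -0.3  0.3] w 70.2
(-70, 255, 174) -> [ 0.26 -0.21  0.13] [ 0.003 -0.004 -0.002]
```

Emit:
{"fn": "step_arm", "kwargs": {"commands": [[0.3, -0.2, 0.1, 0, 0, 0, 0], [0.3, -0.2, 0.1, 0, 0, 0, 0], [0.3, -0.2, 0.1, 0, 0, 0, 0], [0.3, -0.2, 0.1, 0, 0, 0, 0], [0.3, -0.2, 0.1, 0, 0, 0, 0]]}}

```text
time: 16.73
position: [502.1, 212.0, 174.2]
tcp_rot: [-2.269, -2.171, -0.007]
force: [0.1, -0.1, -0.6]
grip_width: 20.6
```

Emit:
{"fn": "step_arm", "kwargs": {"commands": [[0, 0, 0, 0, 0, 0, 0], [0, 0, 0, 0, 0, 0, 0], [0, 0, 0, 0, 0, 0, 0], [0, 0, 0, 0, 0, 0, 0]]}}

```text
time: 17.23
position: [502.1, 212.0, 174.2]
tcp_rot: [-2.269, -2.171, -0.007]
force: [-0.2, -0.1, -0.4]
grip_width: 0.8
```

```bash
cat >> h.py <<'E'
def arc(angs,c=(0,130),r=85,zo=-5,y=255,yaw=np.pi/2):
    go([(c[0]+r*np.sin(np.radians(a-55)),y,c[1]+zo+r*np.cos(np.radians(a-55))) for a in angs],yaw)
E
python3 - <<'E'
from h import *
arc([0,4,8,13,19,25])
E
```

```text
t 17.23 stand [-69.9 255.4 174.2] F [-0.2 -0.1 -0.4] w 0.8
(np.float64(-69.6279237645643), 255, np.float64(173.75399708983892)) -> [-0.04  0.03  0.05] [ 0.002 -0.004 -0.002]
(np.float64(-66.05740672384253), 255, np.float64(178.49223323923619)) -> [-0.04  0.39 -0.43] [ 0.002 -0.004 -0.002]
(np.float64(-62.16506463762949), 255, np.float64(182.96986060531236)) -> [-0.03  0.78 -0.87] [ 0.002 -0.004 -0.002]
(np.float64(-56.87610154050295), 255, np.float64(188.1673101655785)) -> [-0.03  1.31 -1.39] [ 0.002 -0.004 -0.002]
(np.float64(-49.96174644486022), 255, np.float64(193.76644452187054)) -> [-0.03  2.   -1.95] [ 0.002 -0.004 -0.002]
(np.float64(-42.49999999999999), 255, np.float64(198.6121593216773)) -> [-0.02  2.75 -2.43] [ 0.002 -0.004 -0.002]
```

Run:
```python
from h import *
from station import *
import cv2
im=snapshot('wrist');cv2.imwrite('pics/w6.png',im[:,:,::-1])
for t in('tip_grip',):
  for q in landmark_of(t,'wrist'): print(t,q['confidence'], toS(q['position']))
im=snapshot('scene');cv2.imwrite('pics/s6.png',cv2.resize(im[50:300,180:430,::-1],None,fx=2.4,fy=2.4))
for q in landmark_of(t,'scene'): print(t,q['confidence'], toS(q['position']))
```

```text
tip_grip 0.8 [-72.00611719 257.20117143 175.5       ]
tip_grip 0.88 [-69.64138126 250.99568805 171.5       ]
```

View pics/w6.png

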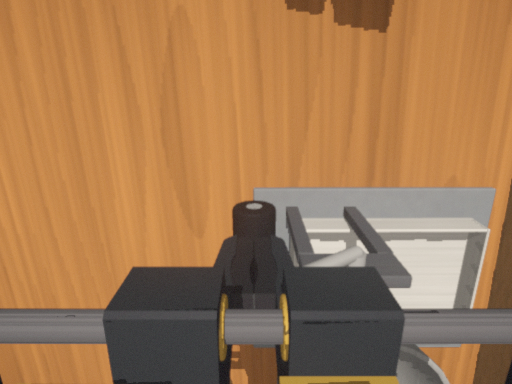

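View pics/s6.png

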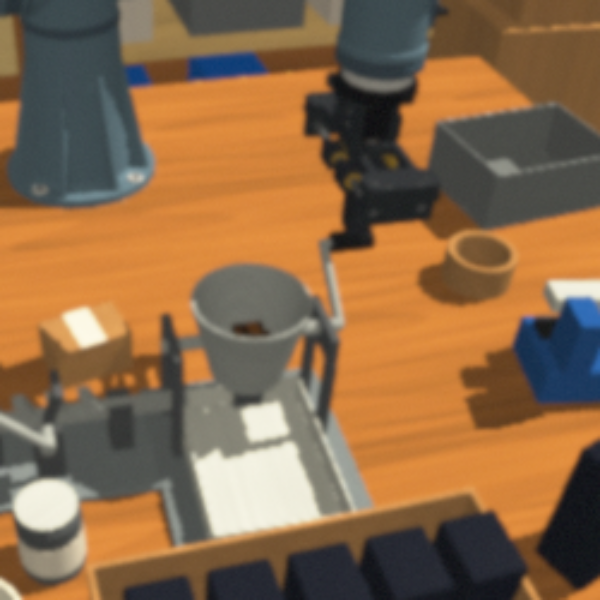

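Run:
```python
import cv2,numpy as np
im=cv2.imread('pics/w6.png')[180:330,180:330]
im=np.clip(im.astype(float)*2.5,0,255).astype('uint8')
cv2.imwrite('pics/w6z.png',cv2.resize(im,None,fx=4,fy=4,interpolation=cv2.INTER_CUBIC))
from h import *
from station import camera_model
m=camera_model('wrist');print(m['position'],toS(m['position']),R.from_rotvec(m['attitude']).as_matrix().round(2),m['mtx'],m['k1'])
s=get_state();print(s['grip_width'],s['position'])
rc=R.from_rotvec(m['attitude'])
def proj(st):
    w=np.r_[T(P,[st[:2]])[0],st[2]];c=rc.inv().apply(w-m['position']);u=c[:2]/c[2];u=u*(1+m['k1']*(u@u));return (m['mtx']@np.r_[u,1])[:2].round()
for n,q in dict(gripC=(-69.6,252,178.8),gripEndTop=(-69.6,274,190),gripEndBot=(-69.6,274,168),gripendL=(-80.6,274,179),tip=(-69.9,255.4,160),tipf=(-69.9,264,160),tipb=(-69.9,246,160)).items(): print(n,proj(q))
```

```text
[504.30004599 289.89102783 337.36325161] [-71.02579029 333.30186562 337.36325161] [[ 1.   -0.04 -0.01]
 [-0.04 -0.95 -0.3 ]
 [ 0.    0.3  -0.95]] [[338.74420887   0.         253.27698181]
 [  0.         338.74420887 189.97072579]
 [  0.           0.           1.        ]] -0.005251960540072997
0.11171796794889811 [502.14570618 212.01439901 174.24453173]
gripC [256. 247.]
gripEndTop [256. 216.]
gripEndBot [255. 200.]
gripendL [234. 207.]
tip [255. 226.]
tipf [255. 212.]
tipb [255. 241.]
```

View pics/w6z.png

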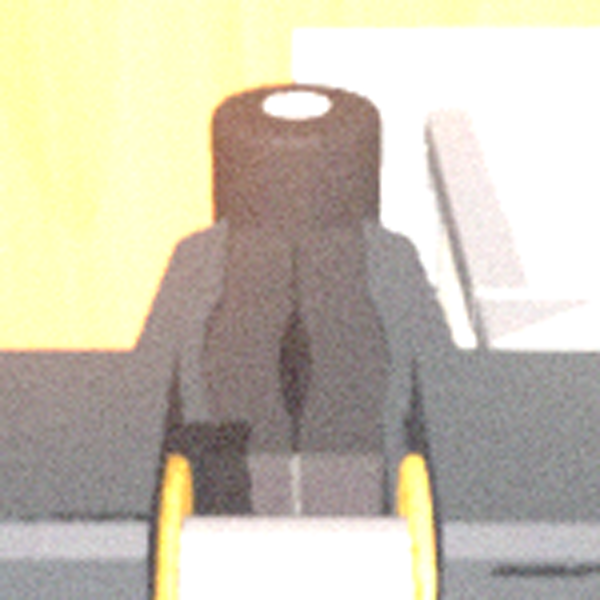

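Emit:
{"fn": "step_arm", "kwargs": {"commands": [[0, 0.2, -0.2, 0, 0, 0, 0], [0, 0.4, -0.4, 0, 0, 0, 0], [0, 0.8, -0.9, 0, 0, 0, 0], [0, 1.3, -1.4, 0, 0, 0, 0]]}}

```text
time: 17.92
position: [515.5, 211.4, 188.8]
tcp_rot: [-2.269, -2.171, -0.008]
force: [0.0, 0.0, -0.2]
grip_width: 0.6
```

Run:
```python
from h import *
from station import *
import cv2
s,p,r=cur();print(s['force'],toS(p),s['grip_width'])
im=snapshot('wrist');cv2.imwrite('pics/w7.png',im[:,:,::-1])
for t in('tip_grip',):
  for q in landmark_of(t,'wrist'): print(t,q['confidence'], toS(q['position']))
im=snapshot('scene')
cv2.imwrite('pics/s7.png',cv2.resize(im[50:300,180:430,::-1],None,fx=2.4,fy=2.4))
for q in landmark_of(t,'scene'): print(t,q['confidence'], toS(q['position']))
```

```text
[ 0.04310914  0.01685823 -0.19306929] [-56.47141605 255.33013368 188.75851783] 0.6408284950877883
tip_grip 0.82 [-71.28558421 256.73124352 174.2       ]
tip_grip 0.75 [-71.64382148 251.01095803 170.8       ]
```

View pics/w7.png

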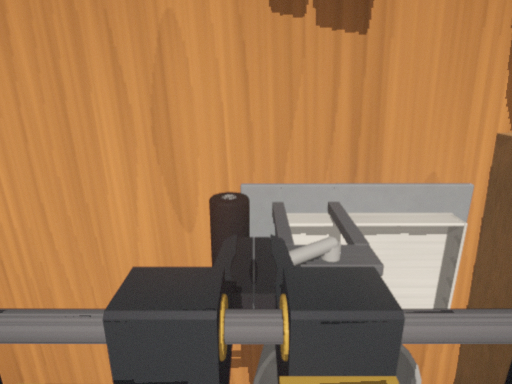

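View pics/s7.png

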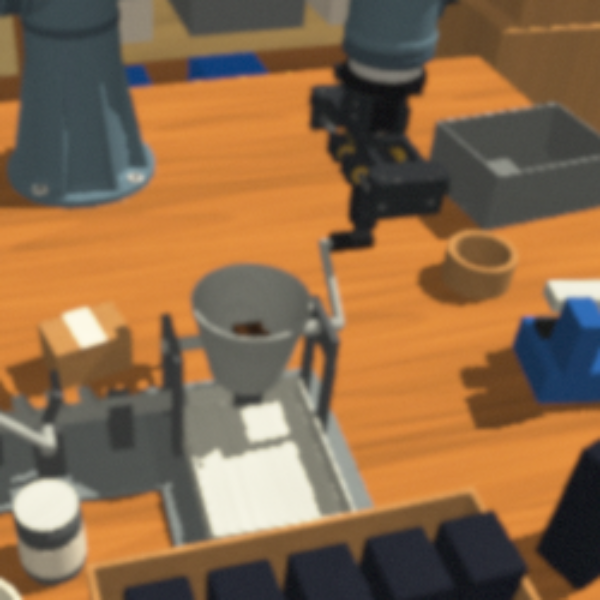

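Emit:
{"fn": "step_arm", "kwargs": {"commands": [[0, -1.4, -2, 0, 0, 0, 1], [0, -1.4, -2, 0, 0, 0, 1], [0, -1.4, -2, 0, 0, 0, 1], [0, -1.4, -2, 0, 0, 0, 1], [0, -1.4, -2, 0, 0, 0, 1]]}}

```text
time: 18.75
position: [501.2, 211.8, 207.7]
tcp_rot: [-2.269, -2.17, -0.007]
force: [0.4, 0.4, 0.8]
grip_width: 48.5
```

Emit:
{"fn": "step_arm", "kwargs": {"commands": [[0, 0, 0, 0, 0, 0, 1], [0, 0, 0, 0, 0, 0, 1], [0, 0, 0, 0, 0, 0, 1], [0, 0, 0, 0, 0, 0, 1]]}}

```text
time: 19.25
position: [501.2, 211.8, 207.8]
tcp_rot: [-2.269, -2.17, -0.007]
force: [0.2, 0.1, -0.4]
grip_width: 87.0
```

Run:
```python
from h import *
go([(-70,255,149)],np.pi/2)
```

```text
t 19.25 stand [-70.9 255.1 207.8] F [ 0.2  0.1 -0.4] w 87.0
(-70, 255, 149) -> [-0.04  0.08  5.88] [ 0.002 -0.004 -0.002]
```

Emit:
{"fn": "step_arm", "kwargs": {"commands": [[0, 0.1, 2, 0, 0, 0, 1], [0, 0.1, 4, 0, 0, 0, 1], [0, 0.1, 5, 0, 0, 0, 1], [0, 0.1, 5.9, 0, 0, 0, 1], [0, 0.1, 5.9, 0, 0, 0, 1]]}}

```text
time: 19.88
position: [502.0, 211.9, 148.4]
tcp_rot: [-2.269, -2.17, -0.006]
force: [-0.3, 0.1, -0.7]
grip_width: 87.7
```

Emit:
{"fn": "step_arm", "kwargs": {"commands": [[0, 0, 0, 0, 0, 0, 0], [0, 0, 0, 0, 0, 0, 0], [0, 0, 0, 0, 0, 0, 0], [0, 0, 0, 0, 0, 0, 0], [0, 0, 0, 0, 0, 0, 0]]}}

```text
time: 20.5
position: [502.1, 211.9, 148.5]
tcp_rot: [-2.269, -2.17, -0.006]
force: [-1.1, -0.2, 0.2]
grip_width: 40.0
```

Emit:
{"fn": "step_arm", "kwargs": {"commands": [[0, 0, 0, 0, 0, 0, 0], [0, 0, 0, 0, 0, 0, 0], [0, 0, 0, 0, 0, 0, 0], [0, 0, 0, 0, 0, 0, 0]]}}

```text
time: 21.0
position: [502.4, 211.9, 148.5]
tcp_rot: [-2.269, -2.17, -0.006]
force: [1.4, -0.0, -0.4]
grip_width: 21.6
```

Run:
```python
from h import *
arc([0,4,9,15,21,27],zo=-30)
from station import *
import cv2
im=snapshot('wrist');cv2.imwrite('pics/w8.png',im[:,:,::-1])
```

```text
t 21.0 stand [-69.7 255.3 148.5] F [ 1.4 -0.  -0.4] w 21.6
(np.float64(-69.6279237645643), 255, np.float64(148.75399708983892)) -> [-0.03  0.   -0.02] [ 0.002 -0.004 -0.002]
(np.float64(-66.05740672384253), 255, np.float64(153.49223323923619)) -> [-0.03  0.36 -0.5 ] [ 0.002 -0.004 -0.002]
(np.float64(-61.14388302878534), 255, np.float64(159.04596148901476)) -> [-0.02  0.85 -1.05] [ 0.002 -0.004 -0.002]
(np.float64(-54.636946823355835), 255, np.float64(165.11377766511313)) -> [-0.02  1.5  -1.66] [ 0.002 -0.004 -0.002]
(np.float64(-47.531396795013485), 255, np.float64(170.46819366717853)) -> [-0.02  2.22 -2.19] [ 0.002 -0.004 -0.002]
(np.float64(-39.905082836800716), 255, np.float64(175.0505453930088)) -> [-0.01  2.98 -2.65] [ 0.002 -0.004 -0.002]
```

View pics/w8.png

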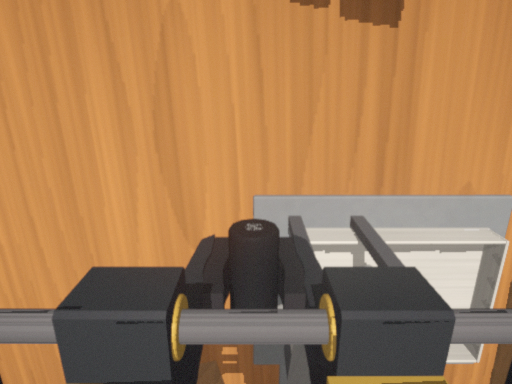

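Emit:
{"fn": "step_arm", "kwargs": {"commands": [[0, 0.4, -0.5, 0, 0, 0, 0], [0, 0.8, -1, 0, 0, 0, 0], [0, 1.5, -1.7, 0, 0, 0, 0], [0, 2.2, -2.2, 0, 0, 0, 0], [0, 3, -2.6, 0, 0, 0, 0]], "force": 30}}

```text
time: 21.68
position: [532.3, 210.6, 174.9]
tcp_rot: [-2.268, -2.17, -0.005]
force: [-0.5, 1.2, -2.1]
grip_width: 20.9
```

Run:
```python
from h import *
arc([27,33,39,45,51,57],zo=-30)
```

```text
t 21.68 stand [-39.7 255.3 174.9] F [-0.5  1.2 -2.1] w 20.9
(np.float64(-39.905082836800716), 255, np.float64(175.0505453930088)) -> [-0.03 -0.02 -0.02] [ 0.    -0.004 -0.002]
(np.float64(-31.84156044035252), 255, np.float64(178.81062763817692)) -> [-0.02  0.79 -0.39] [ 0.    -0.004 -0.002]
(np.float64(-23.429175244444927), 255, np.float64(181.70724415475712)) -> [-0.02  1.63 -0.68] [ 0.    -0.004 -0.002]
(np.float64(-14.760095101689078), 255, np.float64(183.7086590060377)) -> [-0.02  2.5  -0.88] [ 0.    -0.004 -0.002]
(np.float64(-5.929300268250651), 255, np.float64(184.79294427208504)) -> [-0.01  3.38 -0.99] [ 0.    -0.004 -0.002]
(np.float64(2.9664572197125825), 255, np.float64(184.94822029662313)) -> [-0.01  4.27 -1.  ] [ 0.    -0.004 -0.002]
```

Emit:
{"fn": "step_arm", "kwargs": {"commands": [[0, 0.8, -0.4, 0, 0, 0, 0], [0, 1.6, -0.7, 0, 0, 0, 0], [0, 2.5, -0.9, 0, 0, 0, 0], [0, 3.4, -1, 0, 0, 0, 0], [0, 4.3, -1, 0, 0, 0, 0]]}}

```text
time: 22.3
position: [575.5, 208.6, 184.8]
tcp_rot: [-2.268, -2.169, -0.004]
force: [-2.8, 0.8, -5.8]
grip_width: 21.4
```

Run:
```python
from h import *
arc([57,62,67,72,77,82],zo=-30)
```

```text
t 22.3 stand [  3.5 255.1 184.8] F [-2.8  0.8 -5.8] w 21.4
(np.float64(2.9664572197125825), 255, np.float64(184.94822029662313)) -> [-0.01 -0.06 -0.01] [-0.001 -0.004 -0.002]
(np.float64(10.358894189437535), 255, np.float64(184.36642288951236)) -> [-0.01  0.68  0.04] [-0.001 -0.004 -0.002]
(np.float64(17.672493719509543), 255, np.float64(183.14254606237347)) -> [-0.01  1.41  0.17] [-0.001 -0.004 -0.002]
(np.float64(24.851594901432627), 255, np.float64(181.28590425685803)) -> [-0.01  2.13  0.35] [-0.001 -0.004 -0.002]
(np.float64(31.84156044035252), 255, np.float64(178.81062763817692)) -> [-0.01  2.83  0.6 ] [-0.001 -0.004 -0.002]
(np.float64(38.589192477861474), 255, np.float64(175.73555455601127)) -> [-0.01  3.5   0.91] [-0.001 -0.004 -0.002]
```

Emit:
{"fn": "step_arm", "kwargs": {"commands": [[0, 0.7, 0, 0, 0, 0, 0], [0, 1.4, 0.2, 0, 0, 0, 0], [0, 2.1, 0.3, 0, 0, 0, 0], [0, 2.8, 0.6, 0, 0, 0, 0], [0, 3.5, 0.9, 0, 0, 0, 0]]}}

```text
time: 22.92
position: [610.7, 207.1, 175.5]
tcp_rot: [-2.268, -2.169, -0.003]
force: [-5.4, 0.5, -5.2]
grip_width: 20.9
```

Run:
```python
from h import *
arc([82,88,94,100,106,112],zo=-30)
```

```text
t 22.93 stand [ 38.8 255.1 175.5] F [-5.4  0.5 -5.2] w 20.9
(np.float64(38.589192477861474), 255, np.float64(175.73555455601127)) -> [-0.01 -0.02 -0.02] [-0.001 -0.004 -0.002]
(np.float64(46.294317976277306), 255, np.float64(171.28699827536104)) -> [-0.01  0.75  0.42] [-0.001 -0.004 -0.002]
(np.float64(53.49223323923618), 255, np.float64(166.05740672384252)) -> [-0.01  1.47  0.95] [-0.001 -0.004 -0.002]
(np.float64(60.104076400856535), 255, np.float64(160.10407640085654)) -> [-0.01  2.14  1.54] [-0.001 -0.004 -0.002]
(np.float64(66.05740672384253), 255, np.float64(153.49223323923619)) -> [-0.01  2.73  2.2 ] [-0.001 -0.004 -0.002]
(np.float64(71.28699827536104), 255, np.float64(146.2943179762773)) -> [-0.01  3.26  2.92] [-0.001 -0.004 -0.002]
```

Emit:
{"fn": "step_arm", "kwargs": {"commands": [[0, 0.8, 0.4, 0, 0, 0, 0], [0, 1.5, 1, 0, 0, 0, 0], [0, 2.1, 1.5, 0, 0, 0, 0], [0, 2.7, 2.2, 0, 0, 0, 0], [0, 3.3, 2.9, 0, 0, 0, 0]]}}

```text
time: 23.55
position: [643.4, 205.6, 146.0]
tcp_rot: [-2.267, -2.169, -0.001]
force: [-7.6, -0.1, -2.8]
grip_width: 21.1
```

Run:
```python
from h import *
from station import *
import cv2
arc([112,114,116,118,120],zo=-30)
im=snapshot('scene');cv2.imwrite('pics/s9.png',cv2.resize(im[100:300,200:400,::-1],None,fx=3,fy=3))
for i in range(1): print([(round(q['confidence'],2),toS(q['position']).round()) for q in search_frame('brick0_mid','scene')])
```

```text
t 23.55 stand [ 71.5 255.  146. ] F [-7.6 -0.1 -2.8] w 21.1
(np.float64(71.28699827536104), 255, np.float64(146.2943179762773)) -> [-0.   -0.02 -0.03] [-0.003 -0.004 -0.002]
(np.float64(72.85922055967954), 255, np.float64(143.7782363673546)) -> [-0.    0.14  0.22] [-0.003 -0.004 -0.002]
(np.float64(74.34267510684863), 255, np.float64(141.20881772093867)) -> [-0.    0.29  0.48] [-0.003 -0.004 -0.002]
(np.float64(75.73555455601127), 255, np.float64(138.58919247786147)) -> [-0.    0.43  0.74] [-0.003 -0.004 -0.002]
(np.float64(77.03616189811524), 255, np.float64(135.92255224795946)) -> [-0.    0.56  1.  ] [-0.003 -0.004 -0.002]
[]
```

View pics/s9.png

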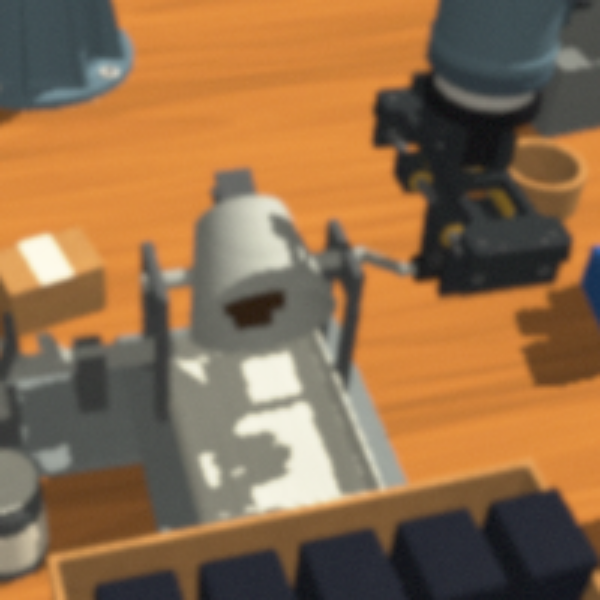

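Bricks are still in the cup at about 112°; go to the stop.

Emit:
{"fn": "step_arm", "kwargs": {"commands": [[0, 0.2, 0.3, 0, 0, 0, 0], [0, 0.3, 0.6, 0, 0, 0, 0], [0, 0.5, 0.9, 0, 0, 0, 0], [0, 0.6, 1, 0, 0, 0, 0], [0, 0.6, 1, 0, 0, 0, 0]]}}

```text
time: 24.28
position: [649.2, 205.4, 135.3]
tcp_rot: [-2.267, -2.168, -0.0]
force: [-5.8, 1.4, -3.5]
grip_width: 21.5
```

Run:
```python
from h import *
from station import *
import cv2
arc([100,106,112,116,120],zo=-30)
im=snapshot('scene');cv2.imwrite('pics/s10.png',cv2.resize(im[100:300,200:400,::-1],None,fx=3,fy=3))
```

```text
t 24.27 stand [ 77.3 255.  135.3] F [-5.8  1.4 -3.5] w 21.5
(np.float64(60.104076400856535), 255, np.float64(160.10407640085654)) -> [ 0.   -1.73 -2.47] [-0.003 -0.003 -0.002]
(np.float64(66.05740672384253), 255, np.float64(153.49223323923619)) -> [ 0.   -1.13 -1.81] [-0.003 -0.003 -0.002]
(np.float64(71.28699827536104), 255, np.float64(146.2943179762773)) -> [ 0.   -0.6  -1.09] [-0.003 -0.003 -0.002]
(np.float64(74.34267510684863), 255, np.float64(141.20881772093867)) -> [ 0.   -0.3  -0.59] [-0.003 -0.003 -0.002]
(np.float64(77.03616189811524), 255, np.float64(135.92255224795946)) -> [-0.   -0.02 -0.06] [-0.003 -0.003 -0.002]
```

View pics/s10.png

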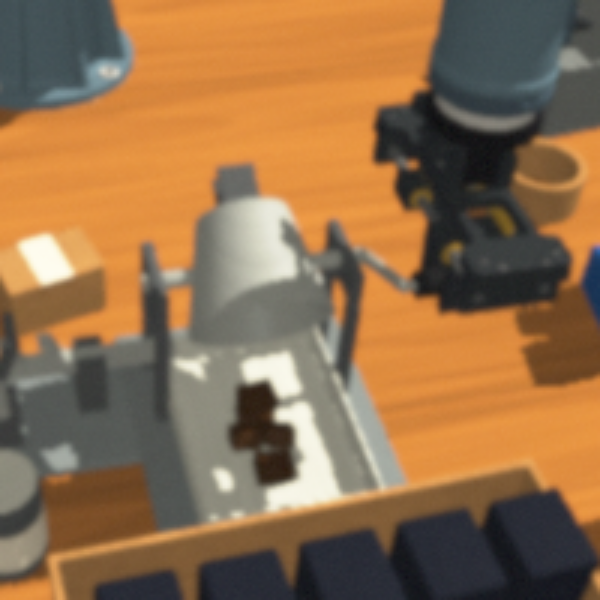

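Emit:
{"fn": "step_arm", "kwargs": {"commands": [[0, 0, 0, 0, 0, 0, 0], [0, 0, 0, 0, 0, 0, 0], [0, 0, 0, 0, 0, 0, 0]]}}

```text
time: 24.7
position: [649.1, 205.4, 135.5]
tcp_rot: [-2.267, -2.168, -0.0]
force: [-4.7, -1.0, -3.2]
grip_width: 20.8
```

Run:
```python
from h import *
from station import *
import cv2
im=snapshot('scene');a=cv2.resize(im[190:270,250:350,::-1],(750,600),interpolation=cv2.INTER_CUBIC);cv2.imwrite('pics/s11.png',a)
for i in range(2):
  print([(round(q['confidence'],2),toS(q['position']).round()) for q in landmark_of('brick%d_mid'%i,'scene')])
im=snapshot('top');a=cv2.resize(im[110:230,170:290,::-1],(600,600),interpolation=cv2.INTER_CUBIC);cv2.imwrite('pics/t11.png',a)
print([(round(q['confidence'],2),toS(q['position']).round()) for q in landmark_of('brick0_mid','top')])
```

```text
[(0.48, array([106., 127.,  20.]))]
[(0.5, array([ 48., 133.,  36.]))]
[(0.68, array([108., 131.,  16.]))]
```

View pics/s11.png

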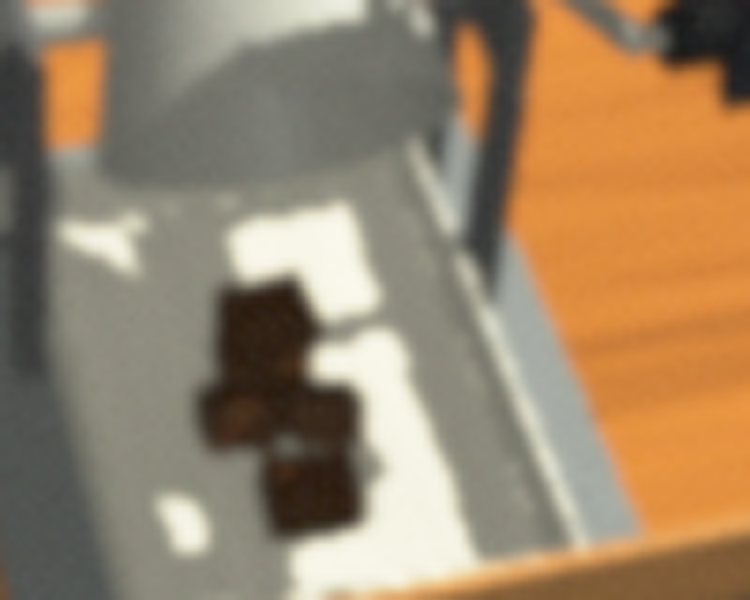

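View pics/t11.png

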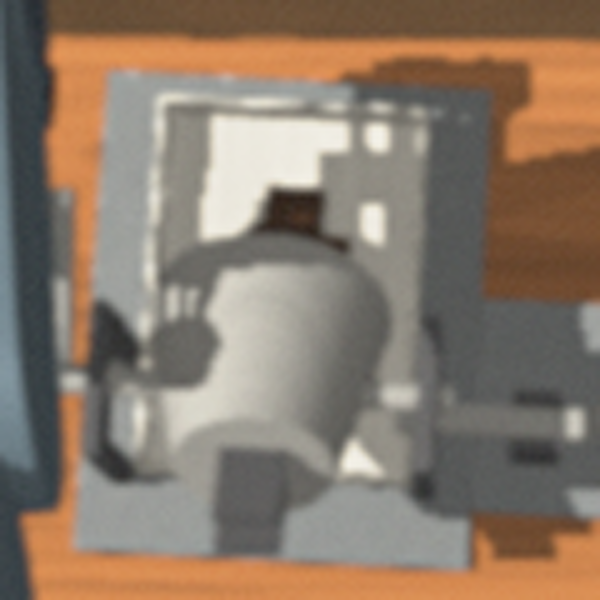

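Emit:
{"fn": "step_arm", "kwargs": {"commands": [[0, -0.6, -1.1, 0, 0, 0, 0], [0, 0, 0.1, 0, 0, 0, 0], [0, -0.6, -1.1, 0, 0, 0, 0], [0, 0, 0.1, 0, 0, 0, 0], [0, 0, 0.1, 0, 0, 0, 0]]}}

```text
time: 25.58
position: [649.0, 205.4, 135.6]
tcp_rot: [-2.267, -2.169, -0.001]
force: [-4.3, -0.3, -4.0]
grip_width: 21.4
```

Emit:
{"fn": "step_arm", "kwargs": {"commands": [[0, -0.6, -1.1, 0, 0, 0, 0], [0, 0, 0.1, 0, 0, 0, 0], [0, 0, 0.1, 0, 0, 0, 0], [0, 0, 0.1, 0, 0, 0, 0]]}}

```text
time: 26.08
position: [648.9, 205.4, 135.8]
tcp_rot: [-2.267, -2.169, -0.001]
force: [-4.1, 0.7, -0.7]
grip_width: 21.1
```

Run:
```python
from h import *
from station import *
import cv2
arc([112,106,99,92,85],zo=-30)
im=snapshot('scene');a=cv2.resize(im[190:270,250:350,::-1],(750,600),interpolation=cv2.INTER_CUBIC);cv2.imwrite('pics/s12.png',a)
```

```text
t 26.07 stand [ 77.  255.  135.8] F [-4.1  0.7 -0.7] w 21.1
(np.float64(71.28699827536104), 255, np.float64(146.2943179762773)) -> [ 0.   -0.57 -1.05] [-0.002 -0.003 -0.002]
(np.float64(66.05740672384253), 255, np.float64(153.49223323923619)) -> [ 0.   -1.1  -1.77] [-0.002 -0.003 -0.002]
(np.float64(59.045961489014765), 255, np.float64(161.14388302878535)) -> [ 0.   -1.8  -2.53] [-0.002 -0.003 -0.002]
(np.float64(51.154276967924105), 255, np.float64(167.88401835401987)) -> [ 0.   -2.59 -3.2 ] [-0.002 -0.003 -0.002]
(np.float64(42.49999999999999), 255, np.float64(173.6121593216773)) -> [ 0.   -3.46 -3.77] [-0.002 -0.003 -0.002]
```

View pics/s12.png

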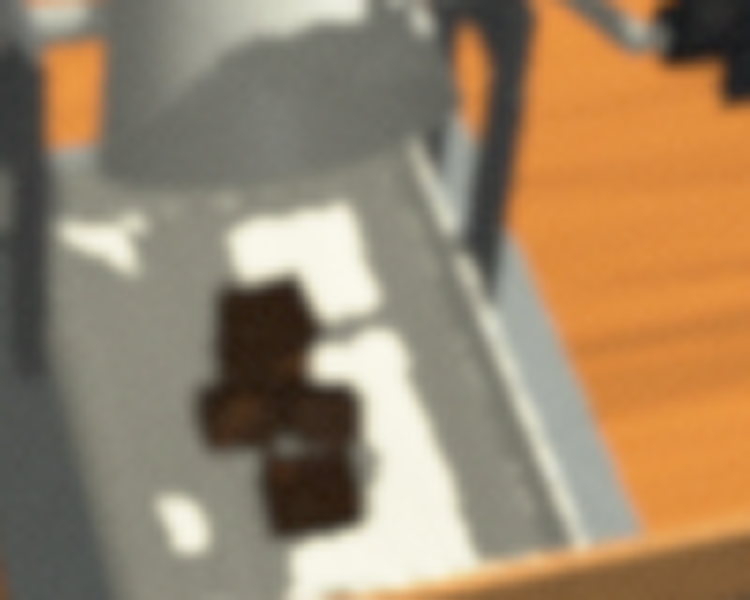

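Emit:
{"fn": "step_arm", "kwargs": {"commands": [[0, -0.6, -1.1, 0, 0, 0, 0], [0, -1.1, -1.8, 0, 0, 0, 0], [0, -1.8, -2.5, 0, 0, 0, 0], [0, -2.6, -3.2, 0, 0, 0, 0], [0, -3.5, -3.8, 0, 0, 0, 0]]}}

```text
time: 26.75
position: [613.4, 206.9, 174.1]
tcp_rot: [-2.267, -2.169, -0.001]
force: [-2.1, 1.6, -6.9]
grip_width: 20.9
```

Run:
```python
from h import *
arc([77,69,61,53,45],zo=-30)
```

```text
t 26.75 stand [ 41.5 255.  174.1] F [-2.1  1.6 -6.9] w 20.9
(np.float64(31.84156044035252), 255, np.float64(178.81062763817692)) -> [-0.   -0.96 -0.46] [-0.002 -0.003 -0.002]
(np.float64(20.563361125971756), 255, np.float64(182.4751367334597)) -> [-0.   -2.09 -0.83] [-0.002 -0.003 -0.002]
(np.float64(8.884919377750546), 255, np.float64(184.5343611063032)) -> [-0.   -3.26 -1.03] [-0.002 -0.003 -0.002]
(np.float64(-2.9664572197125825), 255, np.float64(184.94822029662313)) -> [-0.01 -4.44 -1.07] [-0.002 -0.003 -0.002]
(np.float64(-14.760095101689078), 255, np.float64(183.7086590060377)) -> [-0.01 -5.62 -0.94] [-0.002 -0.003 -0.002]
```

Emit:
{"fn": "step_arm", "kwargs": {"commands": [[0, -1, -0.5, 0, 0, 0, 0], [0, -2.1, -0.8, 0, 0, 0, 0], [0, -3.3, -1, 0, 0, 0, 0], [0, -4.4, -1.1, 0, 0, 0, 0], [0, -5.6, -0.9, 0, 0, 0, 0]]}}

```text
time: 27.38
position: [557.4, 209.4, 183.7]
tcp_rot: [-2.268, -2.17, -0.003]
force: [2.5, 1.8, -6.4]
grip_width: 20.9
```

Run:
```python
from h import *
arc([38,31,24,17,10,0],zo=-30)
from station import *
import cv2
im=snapshot('scene');a=cv2.resize(im[130:270,230:370,::-1],(600,600),interpolation=cv2.INTER_CUBIC);cv2.imwrite('pics/s13.png',a)
im=snapshot('top');a=cv2.resize(im[110:230,170:290,::-1],(600,600),interpolation=cv2.INTER_CUBIC);cv2.imwrite('pics/t13.png',a)
```

```text
t 27.38 stand [-14.5 255.1 183.7] F [ 2.5  1.8 -6.4] w 20.9
(np.float64(-24.851594901432627), 255, np.float64(181.28590425685803)) -> [-0.02 -1.03  0.24] [-0.001 -0.004 -0.002]
(np.float64(-34.57261466144302), 255, np.float64(177.65136389962106)) -> [-0.02 -2.    0.61] [-0.001 -0.004 -0.002]
(np.float64(-43.7782363673546), 255, np.float64(172.85922055967956)) -> [-0.02 -2.92  1.09] [-0.001 -0.004 -0.002]
(np.float64(-52.33122540268096), 255, np.float64(166.98091405657135)) -> [-0.03 -3.78  1.68] [-0.001 -0.004 -0.002]
(np.float64(-60.104076400856535), 255, np.float64(160.10407640085654)) -> [-0.03 -4.55  2.36] [-0.001 -0.004 -0.002]
(np.float64(-69.6279237645643), 255, np.float64(148.75399708983892)) -> [-0.04 -5.51  3.5 ] [-0.001 -0.004 -0.002]
```

View pics/s13.png

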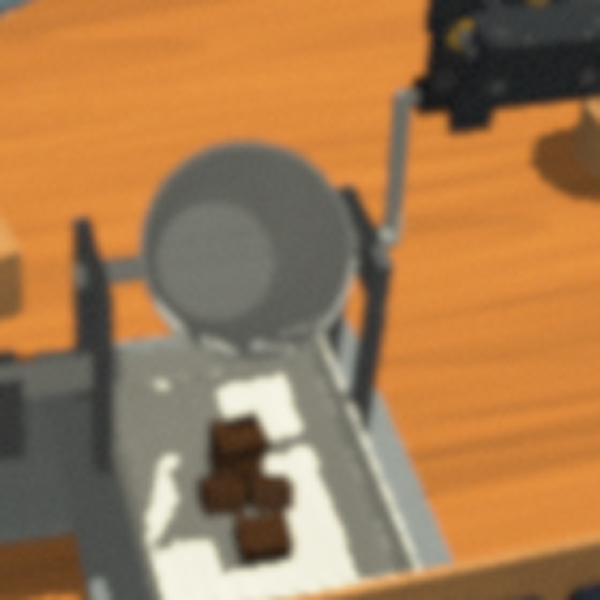

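View pics/t13.png

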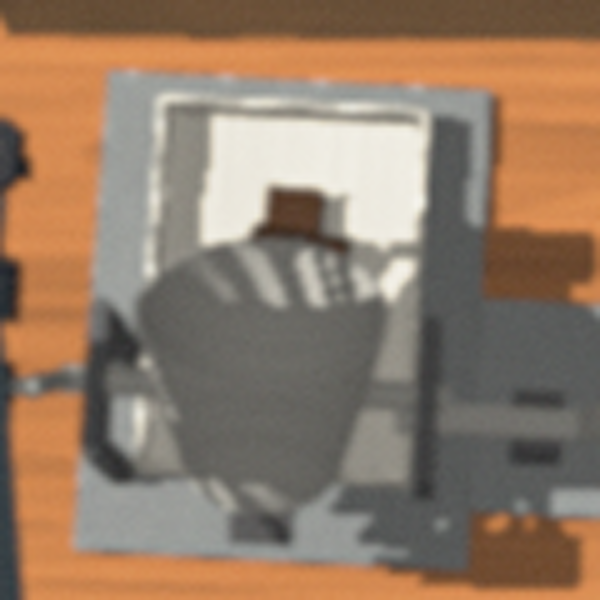

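Emit:
{"fn": "step_arm", "kwargs": {"commands": [[0, -1, 0.2, 0, 0, 0, 0], [0, -2, 0.6, 0, 0, 0, 0], [0, -2.9, 1.1, 0, 0, 0, 0], [0, -3.8, 1.7, 0, 0, 0, 0], [0, -4.6, 2.4, 0, 0, 0, 0]]}}

```text
time: 28.1
position: [511.8, 211.4, 160.3]
tcp_rot: [-2.269, -2.171, -0.006]
force: [10.4, 0.9, -8.3]
grip_width: 21.0
```

Run:
```python
from h import *
arc([6,3,0,-2,-4],zo=-30)
```

```text
t 28.1 stand [-60.2 255.2 160.3] F [10.4  0.9 -8.3] w 21.0
(np.float64(-64.15031431893563), 255, np.float64(155.76501746419314)) -> [-0.02 -0.4   0.45] [ 0.002 -0.004 -0.002]
(np.float64(-66.98091405657136), 255, np.float64(152.33122540268096)) -> [-0.02 -0.68  0.8 ] [ 0.002 -0.004 -0.002]
(np.float64(-69.6279237645643), 255, np.float64(148.75399708983892)) -> [-0.02 -0.95  1.15] [ 0.002 -0.004 -0.002]
(np.float64(-71.28699827536104), 255, np.float64(146.2943179762773)) -> [-0.02 -1.12  1.4 ] [ 0.002 -0.004 -0.002]
(np.float64(-72.85922055967954), 255, np.float64(143.7782363673546)) -> [-0.02 -1.27  1.65] [ 0.002 -0.004 -0.002]
```

Emit:
{"fn": "step_arm", "kwargs": {"commands": [[0, -0.4, 0.5, 0, 0, 0, 0], [0, -0.7, 0.8, 0, 0, 0, 0], [0, -0.9, 1.1, 0, 0, 0, 0], [0, -1.1, 1.4, 0, 0, 0, 0], [0, -1.1, 1.4, 0, 0, 0, 0]]}}

```text
time: 28.72
position: [502.4, 211.9, 148.3]
tcp_rot: [2.268, 2.171, 0.011]
force: [3.3, 0.6, 6.3]
grip_width: 21.5
```

Run:
```python
from h import *
arc([0,-2,-4],zo=-30)
from station import *
import cv2
im=snapshot('scene');a=cv2.resize(im[130:270,230:370,::-1],(600,600),interpolation=cv2.INTER_CUBIC);cv2.imwrite('pics/s14.png',a)
```

```text
t 28.73 stand [-69.6 255.3 148.3] F [3.3 0.6 6.3] w 21.5
(np.float64(-69.6279237645643), 255, np.float64(148.75399708983892)) -> [-0.03 -0.   -0.05] [ 0.006 -0.004 -0.002]
(np.float64(-71.28699827536104), 255, np.float64(146.2943179762773)) -> [-0.04 -0.17  0.2 ] [ 0.006 -0.004 -0.002]
(np.float64(-72.85922055967954), 255, np.float64(143.7782363673546)) -> [-0.04 -0.33  0.45] [ 0.006 -0.004 -0.002]
```

View pics/s14.png

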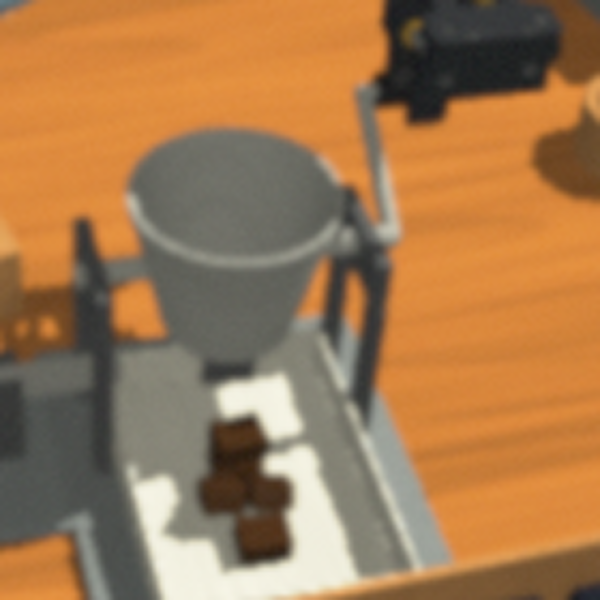

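Emit:
{"fn": "step_arm", "kwargs": {"commands": [[0, -0.2, 0.3, 0, 0, 0, 0], [0, -0.2, 0.3, 0, 0, 0, 0], [0, -0.2, 0.2, 0, 0, 0, 0.6], [0, 0, 0, 0, 0, 0, 0.8], [0, 0, 0, 0, 0, 0, 0.8]]}}

```text
time: 29.4
position: [502.1, 211.9, 148.0]
tcp_rot: [2.269, 2.171, 0.009]
force: [-0.0, -0.4, 0.1]
grip_width: 49.2
```

Emit:
{"fn": "step_arm", "kwargs": {"commands": [[0, 0, 0, 0, 0, 0, 0.8], [0, 0, 0, 0, 0, 0, 0.8], [0, 0, -4, 0, 0, 0, 0.8], [0, 0, -9, 0, 0, 0, 0.8], [0, 0, -12, 0, 0, 0, 0.8]]}}

```text
time: 30.02
position: [502.1, 211.7, 270.6]
tcp_rot: [2.268, 2.17, 0.013]
force: [0.1, -0.2, -0.5]
grip_width: 70.5
```

Emit:
{"fn": "step_arm", "kwargs": {"commands": [[0, -6, -6, 0, 0, 0, 0.8], [0, -12, -6, 0, 0, 0, 0.8], [0, -15, -6, 0, 0, 0, 0.8], [0, -15, -6, 0, 0, 0, 0.8]]}}

```text
time: 30.52
position: [350.0, 218.4, 330.4]
tcp_rot: [2.265, 2.172, 0.017]
force: [0.1, -0.2, 0.1]
grip_width: 70.3
```

Run:
```python
from h import *
from station import *
import cv2
s,p,r=cur();print(s['time'],s['force'].round(1),toS(p).round(),s['grip_width'])
ims=[]
for n in('scene','top'):
  im=snapshot(n);ims.append(im[:,:,::-1])
  for t in('tip_grip','bar_post','tin','jar','carton','brick0_mid'): print(n,t,[(round(q['confidence'],2),toS(q['position']).round()) for q in landmark_of(t,n)])
cv2.imwrite('pics/s15.png',cv2.resize(ims[0][100:310,80:360],None,fx=2.8,fy=2.8))
cv2.imwrite('pics/t15.png',cv2.resize(ims[1][100:280,140:400],None,fx=3,fy=3))
```

```text
30.525 [ 0.1 -0.2  0.1] [-222.  255.  330.] 70.2614900678344
scene tip_grip [(0.66, array([-73., 252., 175.]))]
scene bar_post [(0.73, array([   1., -288.,  112.])), (0.3, array([105., 125.,  21.]))]
scene tin [(0.65, array([130., -85.,  -2.])), (0.22, array([ 77., 112.,  26.]))]
scene jar [(0.71, array([ 120., -217.,    1.])), (0.68, array([-130.,  -21.,   -1.]))]
scene carton [(0.96, array([-134.,  -16.,   -1.]))]
scene brick0_mid [(0.63, array([106., 128.,  21.]))]
top tip_grip [(0.68, array([-70., 251., 178.])), (0.31, array([-127.,  -19.,    3.]))]
top bar_post [(0.74, array([  -1., -291.,  115.]))]
top tin [(0.87, array([131., -83.,  -2.]))]
top jar [(0.78, array([ 121., -217.,    1.]))]
top carton [(0.9, array([-126.,  -20.,    3.]))]
top brick0_mid [(0.68, array([105., 132.,  20.]))]
```

View pics/s15.png

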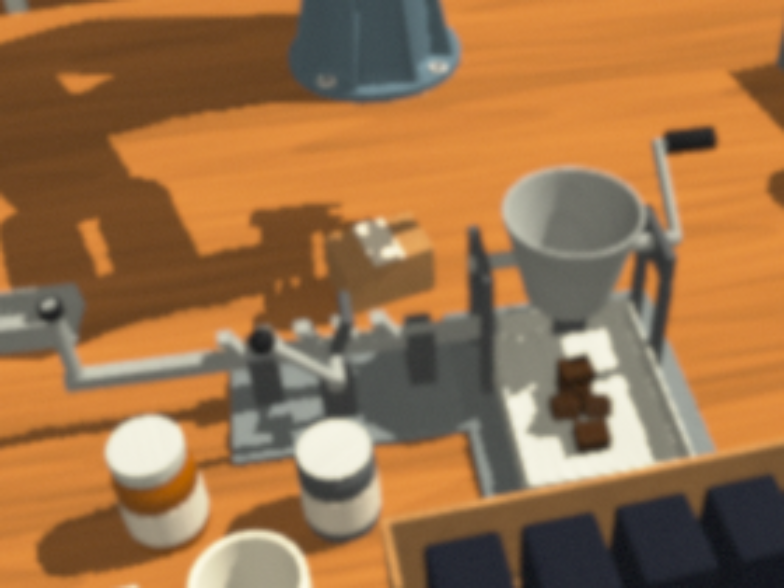

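View pics/t15.png

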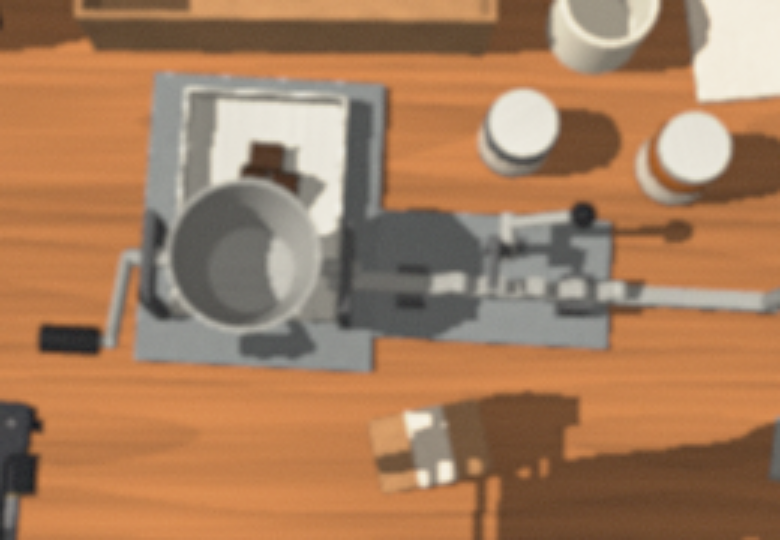

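```bash
python3 -c "
from station import *
print(finish_job())"
```

```text
the job is handed in; nothing more can be done
None
```

The hopper is emptied, back upright, and the job was handed in at about 31 s of the 64 s allowed; no verdict was reported.

**What I did:** I pushed the bar in to its stop, swept the pawl over to its -y rest and drew the bar out to its stop. I then tipped the hopper to its far stop by the crank grip, rocked it against the stop, swung it back upright, let go and moved clear.

**Last checks:**
- **Bar:** the post was measured at stand y -288 to -291, which is about 75 mm out.
- **Hopper:** the crank grip is back at its starting place and the hopper looks upright.
- **Bricks:** the cup is visibly empty and nothing lies outside the tray. I can make out only four or five bricks in the pile, because at least one is stacked. The empty cup is why I take it that all five are in the tray.
- **Tin, jar and carton:** all standing, within a few mm of where they started.
- **Contact:** the robot touches nothing, and the force reads about zero.

**What disagreed:**
- **Finger length:** the fingertips ended about 15 mm above the TCP, not 14 mm ahead of it as stated, so my first close on the crank grip missed it. I went about 25 mm lower and the second close held.
- **Pawl sweep:** there was a reading of about 37 N upward while the pawl was being swept over. That was probably the finger tips riding on its knob, since the knob's top passes at about their height.

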